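Set the dock charger one click up and start it

ROBOT

A 6-joint arm with a two-finger parallel gripper is mounted at the origin on the work surface. World frame = base frame: x ahead of the robot, y to its left, z up, the work surface at z = 0. Lengths are in m, angles in rad, forces in N, time in s.
With the tool pointing down it reaches from about 0.35 to 0.85 m from the base axis. Payload 8.1 kg.
Tool frame: the origin (TCP) lies on the centre line of the jaws, within the pads' length; the fingertips stand 17 mm ahead of it and the grasp point (between the pads) lies 2 mm behind it; x points along the fingers, z is the direction in which the jaws open and shut, and the axes are right-handed (so a half turn about x gives the same grasp; the last joint's range is limited). The gripper opens to 93 mm and grips with 3 to 60 N. Pads are 15 mm wide; open, the fingers measure 128 mm over their backs; the gripper's body (75 mm by 188 mm) begins 65 mm behind the grasp point.
Start: joints at [1.11, 0.13, 1.488, -0, 1.523, -0.085], TCP at [0.22, 0.558, 0.236] pointing down, gripper open.
Joint ranges: [-2.96, 2.96], [-0.89, 2.26], [0.02, 2.5], [-1.34, 4.48], [0, 2.73], [-2.66, 2.66]. Speed limits (rad/s): [2.39, 2.39, 2.79, 3.14, 3.14, 3.14].

INTERFACE

Orientations are given as a rotation vector (axis times angle).
In Python, from plant import telemetry, optics, workorder gives the robot as it stands.
- The arm moves only by the shell command python3 -m inch 'ROWS' [FORCE]. ROWS is JSON, a list that holds one entry, the list of rows, each a list of 7 numbers: the shift along the tool's x, y, z in m, then the turn, a rotation vector about the tool's x, y, z in rad, then the opening, from 0 (shut) to 1 (fully open). In form: [[[tx, ty, tz, ax, ay, az, grip], ...]]. A call has 1 to 20 rows; each row shifts and turns the pose as measured when the row begins, along the tool's axes as they then stand; what a row does not reach is not made up. A row lasts 1/10 s, in which the tool goes at most 50 mm and 8.59 degrees, less where a joint would pass 70% of its speed; a pose out of reach is approached as far as the arm can. A call is refused whole if a number of a shift passes 0.05 or a number of a turn 0.15, either way. A call with a gripper value outside its range is refused whole. The fingers move at their own pace and stop on an object; FORCE is the grip in N (left out, the last holds). Time passes only in rows, so rows that do not move let the fingers close. It gives the time, the measured TCP pose, the force and the opening at its end, in the units of the state.
- telemetry.read_state(): the state, without advancing time (a new reading comes with each control period).
- optics.read_camera(name): name is "side" or "top" or "wrist"; returns a dict with "frame" (400x640x3 uint8, blue, green, red), "fx", "fy", "cx", "cy" (pixels), "rvec" (rotation vector, rad) and "tvec" (3), from world to camera coordinates, as OpenCV has them. Camera axes: x right, y down, z forward; pixel columns grow to the right and rows downward; lengths in m; the calibration is good to about 2 mm. A picture is of the moment at which its call begins. There is no depth.
- workorder.close_job(): hands the job in, once; it reports no verdict.
The state is a dict: "t": time; "q": joint angles; "dq": joint speeds; "joint_torque": joint torques, N m; "tool_pos": TCP position; "orientation": TCP orientation; "force": force on the tool from outside, world axes, zero at the start; "wrist_torque": the same for the moment, N m; "opening": finger opening in m.
Only numpy, scipy, OpenCV 4.12 (cv2) and the standard library are available. Lean on these libraries where they do the work, as an engineer would, in place of code of your own. Each camera call takes 0.05 s, during which the arm holds its last target. There are 200 camera calls.

TASK

A scooter battery stands ready in its dock charger. With closed fingertips resting lightly on the knurled selector knob, turn it clockwise by friction, without pinching it, until it clicks into the next position, the middle one of three, and not beyond. Then press the round start button fully in and let it come back, leaving the battery and the things around the charger where they are.

Things in the scene. Friction and masses are not known exactly. Their poses are not given: they have to be found in the camera images.
- charger: fixed dark steel dock charger, a low case 200 (x) x 360 (y) x 60 mm high; origin at the centre of its underside on the bench, z up, x across its depth away from the robot's side, y along its length. Its flat top is the deck, 60 mm above the bench: battery bay with the battery at y = +110 mm, selector knob at x = 0, y = -45 mm, start button at x = 0, y = -125 mm
- selector_axis (a point): centre of the flat top face of the selector knob, on its vertical axis, 83 mm above the bench; does not turn or sink with the knob (axes parallel to the charger's). The knob is a black knurled disc 64 mm across and 18 mm tall, with a light pointer line on its top and three light marks on the deck beyond its +x side. It is sprung: pressed down it sinks up to 4 mm, 2 N per mm, then stops hard; 4 to 8 N of fingertip pressure 18 to 22 mm from the axis turns it by friction
- selector (a joint): turn of the selector knob in rad, growing clockwise seen from above. Detents at 0 (pointer to the left mark, 0.7 rad left of charger +x), 0.7 (middle mark, pointer along charger +x) and 1.4 (right mark, end stop). It starts at 0 (within 0.05); about half-way between two detents the knob tips over and snaps to the next by itself. Turning it takes at most about 0.04 N m
- start_top (a point): centre of the top of the round start button, a grey plastic cap 26 mm across in a black housing, 80 mm from the selector's axis; it moves with the cap
- start (a joint): travel of the start button in m: 0 out, 0.006 fully in; pressing takes 4 N, a spring returns it
- pack: scooter battery, grey block 105 x 110 x 90 mm with a black bail handle reaching 118 mm above its underside; loose in the bay on the deck; origin at the centre of its underside; leave it alone
- can: upright aluminium spray can, 60 mm across, 140 mm tall, origin under its centre; leave it alone
- jar: upright glass jar with a steel lid, 68 mm across, 85 mm tall, origin under its centre; leave it alone
- wrench: steel wrench 190 mm long lying on the bench along its x axis, on the robot's side of the charger; leave it alone

How it is judged:
By the outcome, as a careful person would: the job done as asked, in the order asked, and still so for the second after the job is handed in, with the robot touching nothing.
It also fails if it takes over 35 s, if anything falls off the work surface, if the arm or the gripper's body presses on something with over 40 N, if the wrist force passes 120 N, or if a joint passes its speed limit or range.

## Working session

There is one attempt and no reset: what is moved stays moved. The work goes in short steps, Python scripts to look and compute and a shell command to move; the robot and the scene stay as the last step left them, time stands still between calls to the robot, and variables do not carry over. Pictures are saved under pics/ and viewed, on a budget of 10 in all, crops included, one or two more only if the job needs it, and the job is handed in when it is done.

```bash
mkdir -p pics; ls; python3 - <<'E'
from plant import telemetry, optics
import cv2,json,numpy as np
s=telemetry.read_state(); print(s)
for n in("top","side"):
    c=optics.read_camera(n); cv2.imwrite(f"pics/{n}0.png",c["frame"])
    print(n,{k:v for k,v in c.items() if k!="frame"})
    np.savez(f"{n}0.npz",**c)
E
```

```text
pics
{'t': 0.0, 'q': array([ 1.10958162e+00,  1.31177820e-01,  1.48928644e+00,  3.39148762e-05,
        1.52299572e+00, -8.54073746e-02]), 'dq': array([-4.24473345e-04, -4.12657043e-04, -9.14155104e-04, -8.83800664e-05,
        5.77878419e-04, -7.50773114e-04]), 'joint_torque': array([-2.38267472e-03, -5.59844649e+01, -4.91755271e+01,  7.67193222e-02,
        3.54189088e-02, -8.86258772e-05]), 'tool_pos': array([0.21994345, 0.55764975, 0.23457354]), 'orientation': array([-0.92902077,  1.36555912,  0.92755969]), 'force': array([-0.43493826,  0.38579126,  0.0619469 ]), 'wrist_torque': array([-0.01094096, -0.00616039, -0.0011033 ]), 'opening': 0.09301039973397701}
top {'fx': 460.74654473231607, 'fy': 460.74654473231607, 'cx': 318.9462621728505, 'cy': 207.41618413446938, 'rvec': array([ 2.14432019, -2.12628461,  0.13447319]), 'tvec': array([-0.02341663,  0.58490919,  0.85649285])}
side {'fx': 404.4696977343633, 'fy': 404.4696977343633, 'cx': 315.86345122845995, 'cy': 201.6082544606264, 'rvec': array([ 2.38134075, -0.51997551,  0.17906561]), 'tvec': array([-0.5220388 ,  0.22094933,  0.74277194])}
```

View pics/top0.png

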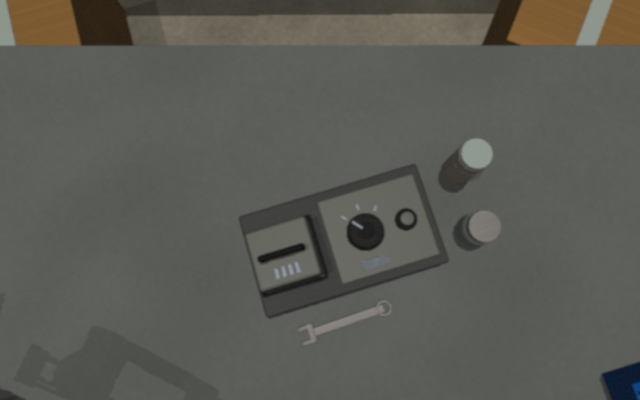

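View pics/side0.png

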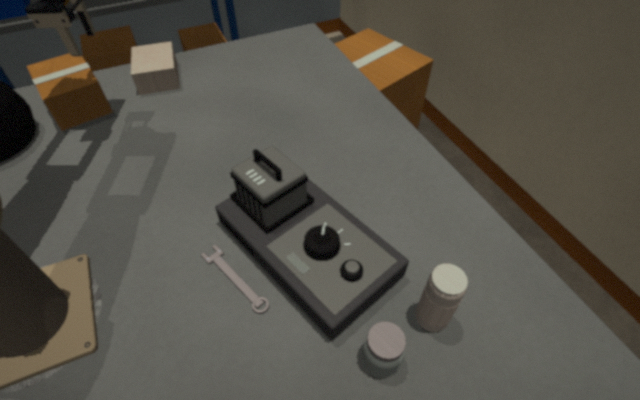

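The top view shows the charger with the knob near (365,231), the button near (405,219) and the pack near (285,257). In the side view the knob is at (322,241) and the button at (351,269). The pointer is on the left mark. I'll enlarge both.

```bash
cat > h.py <<'E'
import numpy as np,cv2
def ray(c,u,v):
    R=cv2.Rodrigues(c["rvec"])[0]; o=-R.T@c["tvec"]
    return o,R.T@np.array([(u-c["cx"])/c["fx"],(v-c["cy"])/c["fy"],1])
def at(c,u,v,z):
    o,d=ray(c,u,v); return o+d*(z-o[2])/d[2]
def proj(c,P):
    K=np.array([[c["fx"],0,c["cx"]],[0,c["fy"],c["cy"]],[0,0,1.]])
    return cv2.projectPoints(np.array(P,float).reshape(-1,3),c["rvec"],c["tvec"],K,None)[0].reshape(-1,2)
E
python3 - <<'E'
import cv2,numpy as np
a=cv2.imread("pics/top0.png")[160:280,310:450]; b=cv2.imread("pics/side0.png")[210:290,290:390]
f=lambda x,k:cv2.convertScaleAbs(cv2.resize(x,None,fx=k,fy=k,interpolation=cv2.INTER_CUBIC),alpha=1.7)
cv2.imwrite("pics/topc.png",f(a,5)); cv2.imwrite("pics/sidec.png",f(b,7))
E
```

```text
(no output)
```

View pics/topc.png

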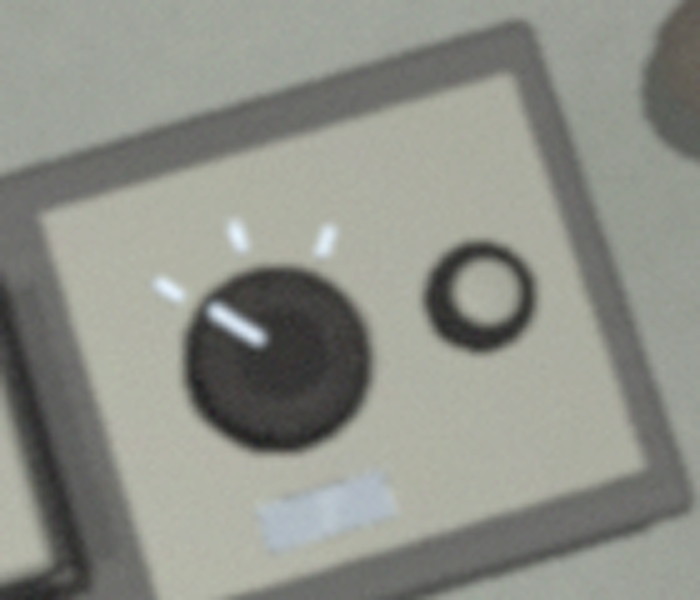

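View pics/sidec.png

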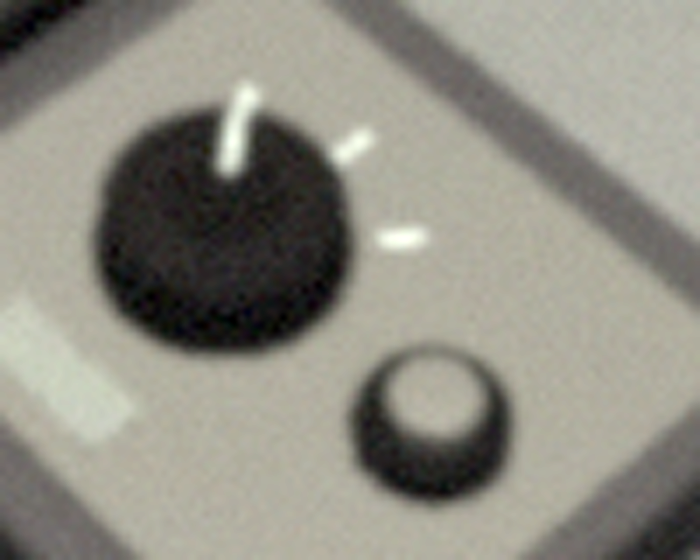

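The enlarged crops give these full-frame positions:

| Camera | Knob top centre | Button cap centre |
|---|---|---|
| Top | (365.7,231.2) | (407.1,218.4) |
| Side | about (322,239.5) | (352.3,267) |

The pointer is on the left mark. Next I'll compute the positions.

```bash
python3 - <<'E'
import numpy as np
from h import *
from scipy.spatial.transform import Rotation as R
t=np.load("top0.npz");s=np.load("side0.npz")
T=lambda x,y,z:at(t,310+(x+.5)/5-.5,160+(y+.5)/5-.5,z)
S=lambda x,y,z:at(s,290+(x+.5)/7-.5,210+(y+.5)/7-.5,z)
np.set_printoptions(precision=4,suppress=True)
k=T(279,357,.083);print("knob top",k,"side",S(222,205,.083))
for z in(.075,.08,.085,.09):print("btn",z,T(486,292,z),S(437,400,z), np.linalg.norm(T(486,292,z)-k))
a=T(690,500,.06);b=T(525,22,.06);d=b-a;print("edge len",np.linalg.norm(d),"yaw x",np.arctan2(d[1],d[0]), a,b)
m=T(238,236,.06)-k; print("midmark",np.arctan2(m[1],m[0]))
c=T(163,288,.06); print("left mark",c); p=T(237,325,.083)-k;print("pointer",np.arctan2(p[1],p[0]))
e=k-T(486,292,.08);print("btn->knob -90",np.arctan2(e[1],e[0])-np.pi/2)
M=R.from_rotvec([-0.92902077,1.36555912,0.92755969]).as_matrix();print(M)
E
```

```text
knob top [ 0.5357 -0.1056  0.083 ] side [ 0.5364 -0.108   0.083 ]
btn 0.075 [ 0.5615 -0.1835  0.075 ] [ 0.5631 -0.1814  0.075 ] 0.08245611617912757
btn 0.08 [ 0.5609 -0.1826  0.08  ] [ 0.5614 -0.184   0.08  ] 0.08112008266750227
btn 0.085 [ 0.5602 -0.1818  0.085 ] [ 0.5597 -0.1866  0.085 ] 0.08008843322792779
btn 0.09 [ 0.5596 -0.1809  0.09  ] [ 0.558  -0.1892  0.09  ] 0.07937303742525738
edge len 0.19208476799064209 yaw x 0.30558913948590755 [ 0.4855 -0.2607  0.06  ] [ 0.6687 -0.2029  0.06  ]
midmark 0.2731711388131786
left mark [ 0.564  -0.0634  0.06  ]
pointer 0.920470357677846
btn->knob -90 0.31506953737916343
[[-0.0009 -0.9302  0.367 ]
 [-0.0017  0.367   0.9302]
 [-1.      0.0002 -0.0019]]
```

Knob axis is at about (0.536,-0.1065), charger yaw about 0.29, and the button at (0.560,-0.183). The two cameras and the 80 mm spacing all agree. I'll go to above the arc start, which is (0.5477,-0.1225) at jaw yaw 0.64, closing the fingers on the way.

```bash
python3 -m inch '[[[0,-0.0326,-0.0301,0,0,0,0],[0,-0.0326,-0.0301,0,0,0,0],[0,-0.0326,-0.0301,0,0,0,0],[0,-0.0326,-0.0301,0,0,0,0],[0,-0.0326,-0.0301,0,0,0,0],[0,-0.0326,-0.0301,0,0,0,0],[0,-0.0326,-0.0301,0,0,0,0],[0,-0.0326,-0.0301,0,0,0,0],[0,-0.0326,-0.0301,0,0,0,0],[0,-0.0326,-0.0301,0,0,0,0],[0,-0.0326,-0.0301,0,0,0,0],[0,-0.0326,-0.0301,0,0,0,0],[0,-0.0326,-0.0301,0,0,0,0],[0,-0.0326,-0.0301,0,0,0,0],[0,-0.0326,-0.0301,0,0,0,0],[0,-0.0326,-0.0301,0,0,0,0],[0,-0.0326,-0.0301,0,0,0,0],[0,0,0,0.139,0,0,0],[0,0,0,0.139,0,0,0],[0,0,0,0.139,0,0,0]]]' 20
cat > go.py <<'E'
# usage: go.py x y z yaw -> shift/turn in tool axes to reach target (tool down, jaw axis z at yaw)
import sys,numpy as np
from plant import telemetry
from scipy.spatial.transform import Rotation as R
np.set_printoptions(precision=4,suppress=True)
s=telemetry.read_state();A=R.from_rotvec(s["orientation"]);x,y,z,w=map(float,sys.argv[1:5])
Z=np.array([np.cos(w),np.sin(w),0]);X=np.array([0,0,-1.]);B=R.from_matrix(np.c_[X,np.cross(Z,X),Z])
print("t",s["t"],"pos",s["tool_pos"],"F",s["force"],"open",s["opening"],"q",s["q"])
print("shift",A.inv().apply(np.array([x,y,z])-s["tool_pos"]),"turn",(A.inv()*B).as_rotvec())
E
python3 go.py 0.5477 -0.1225 0.130 0.64
```

```text
t: 2.1
tool_pos: [0.5541, -0.152, 0.2247]
orientation: [-0.602, 1.5, 0.603]
force: [0.4, -0.6, -0.3]
opening: 0.0003
t 2.1 pos [ 0.5541 -0.152   0.2247] F [ 0.4102 -0.6489 -0.2899] open 0.00031693314351581374 q [-0.3512  0.0779  1.5644 -0.0091  1.5097 -1.1199]
shift [0.0946 0.0251 0.0171] turn [ 0.1292 -0.013  -0.0045]
```

```bash
python3 -m inch '[[[0,0.012,0.008,0.129,-0.013,-0.0045,0],[0,0.009,0.008,0,0,0,0],[0.03,0,0,0,0,0,0],[0.03,0,0,0,0,0,0],[0.015,0,0,0,0,0,0],[0,0,0,0,0,0,0],[0,0,0,0,0,0,0]]]'
python3 go.py 0.5477 -0.1225 0.106 0.64
python3 - <<'E'
from plant import optics
import cv2
c=optics.read_camera("side"); f=c["frame"][120:320,240:440]
cv2.imwrite("pics/side1.png",cv2.convertScaleAbs(cv2.resize(f,None,fx=3,fy=3,interpolation=cv2.INTER_CUBIC),alpha=1.5))
E
```

```text
t: 2.8
tool_pos: [0.5526, -0.1237, 0.147]
orientation: [-0.507, 1.512, 0.508]
force: [-0.2, -0.1, -0.3]
opening: 0.0003
t 2.8 pos [ 0.5526 -0.1237  0.147 ] F [-0.2252 -0.0685 -0.2643] open 0.0002776973414113756 q [-0.3104  0.1005  1.6847 -0.0005  1.3583 -0.9581]
shift [ 0.041   0.0038 -0.0032] turn [ 0.0078 -0.0015 -0.0013]
```

View pics/side1.png

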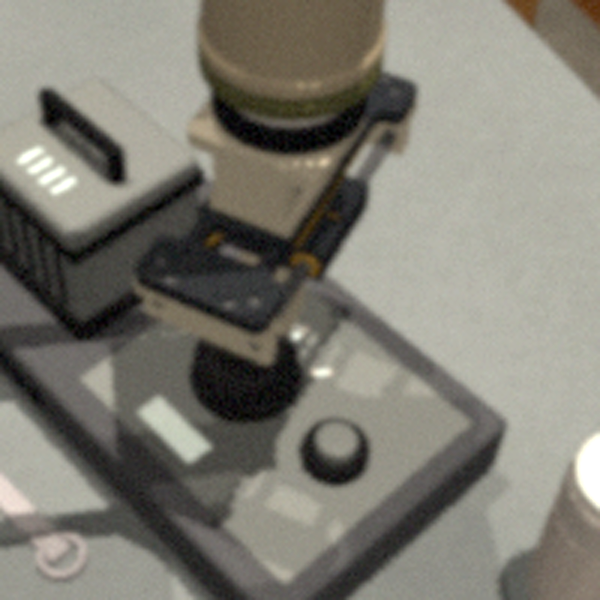

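The picture shows the gripper above the knob, clear of the pack, with the button at (335,445) in the crop. I'll descend toward contact, aiming for about 6 N.

```bash
python3 -m inch '[[[0.02,0.002,-0.0016,0.008,-0.0015,-0.0013,0],[0.015,0.002,-0.0016,0,0,0,0],[0.005,0,0,0,0,0,0],[0,0,0,0,0,0,0],[0,0,0,0,0,0,0]]]'
python3 go.py 0.5477 -0.1225 0.097 0.64
```

```text
t: 3.35
tool_pos: [0.5514, -0.1237, 0.1119]
orientation: [-0.506, 1.505, 0.498]
force: [0.6, -0.4, -0.0]
opening: 0.0004
t 3.35 pos [ 0.5514 -0.1237  0.1119] F [ 0.6067 -0.3732 -0.0045] open 0.0004291412363767284 q [-0.3113  0.1215  1.7294 -0.0001  1.2818 -0.9529]
shift [ 0.0149  0.0033 -0.0023] turn [0.0016 0.0051 0.0073]
```

```bash
python3 -m inch '[[[0.008,0.004,-0.003,0,0.005,0.007,0],[0,0.002,-0.002,0,0,0,0],[0,0,0,0,0,0,0]]]'
python3 go.py 0.5477 -0.1225 0.097 0.64
python3 -m inch '[[[0.006,0.001,-0.001,0,0,0,0],[0,0,0,0,0,0,0],[0,0,0,0,0,0,0]]]'
python3 go.py 0.5477 -0.1225 0.097 0.64
```

```text
t: 3.65
tool_pos: [0.5444, -0.1221, 0.1049]
orientation: [-0.503, 1.51, 0.501]
force: [0.0, 0.2, -0.4]
opening: 0.0005
t 3.65 pos [ 0.5444 -0.1221  0.1049] F [ 0.0129  0.2373 -0.4121] open 0.0005385854091468694 q [-0.3125  0.1168  1.7479 -0.0002  1.2749 -0.9543]
shift [ 0.0079 -0.0023  0.0025] turn [0.0018 0.001  0.0017]
t: 3.95
tool_pos: [0.5435, -0.1222, 0.0996]
orientation: [-0.504, 1.509, 0.5]
force: [0.1, 0.6, 2.9]
opening: 0.0004
t 3.95 pos [ 0.5435 -0.1222  0.0996] F [0.0676 0.6249 2.943 ] open 0.0004179175339149453 q [-0.3131  0.1188  1.7562 -0.0001  1.2627 -0.9548]
shift [ 0.0026 -0.0028  0.0032] turn [0.0018 0.0021 0.0032]
```

```bash
python3 -m inch '[[[-0.004,-0.0028,0.0032,0,0,0,0],[0,0,0,0,0,0,0],[0,0,0,0,0,0,0]]]'
python3 go.py 0.5477 -0.1225 0.0982 0.64
```

```text
t: 4.25
tool_pos: [0.5481, -0.1225, 0.1038]
orientation: [-0.504, 1.509, 0.5]
force: [0.5, 0.4, -0.8]
opening: 0.0005
t 4.25 pos [ 0.5481 -0.1225  0.1038] F [ 0.4696  0.3784 -0.7861] open 0.0004707908097141573 q [-0.3111  0.1261  1.74   -0.0001  1.2719 -0.9528]
shift [ 0.0056  0.0002 -0.0003] turn [0.0017 0.002  0.003 ]
```

```bash
python3 -m inch '[[[0.006,0,0,0,0,0,0],[0,0,0,0,0,0,0],[0,0,0,0,0,0,0]]]'
python3 go.py 0.5477 -0.1225 0.0975 0.64
```

```text
t: 4.55
tool_pos: [0.549, -0.1227, 0.0985]
orientation: [-0.505, 1.507, 0.5]
force: [-1.2, 0.9, 3.8]
opening: 0.0007
t 4.55 pos [ 0.549  -0.1227  0.0985] F [-1.1618  0.9384  3.8195] open 0.000650355592484933 q [-0.3111  0.1329  1.7431 -0.      1.2601 -0.9529]
shift [ 0.001   0.001  -0.0009] turn [0.0018 0.0032 0.0045]
```

```bash
python3 -m inch '[[[0.0014,0,0,0,0,0,0],[0.0002,0.0001,-0.002,0.1,0,0,0],[0,0.0001,-0.002,0.1,0,0,0],[0,0,0,0,0,0,0]]]'
python3 go.py 0.5415 -0.1257 0.0975 0.29
```

```text
t: 4.95
tool_pos: [0.5469, -0.1244, 0.0986]
orientation: [-0.343, 1.536, 0.338]
force: [-0.9, 0.3, 4.4]
opening: 0.0004
t 4.95 pos [ 0.5469 -0.1244  0.0986] F [-0.854   0.3115  4.4015] open 0.0004017259682466546 q [-0.316   0.1255  1.7508  0.0015  1.2567 -0.7509]
shift [ 0.0011  0.0011 -0.0055] turn [0.1445 0.0075 0.0043]
```

```bash
python3 -m inch '[[[0.0015,0.0004,-0.0025,0.08,0.005,0.003,0],[0.0005,0.0004,-0.0027,0.08,0,0,0],[0.0003,0.0004,-0.0027,0.08,0,0,0],[0,0,0,0,0,0,0]]]'
python3 go.py 0.5396 -0.1261 0.0975 0.19
python3 - <<'E'
from plant import optics
import cv2,numpy as np
k=lambda f,s:cv2.convertScaleAbs(cv2.resize(f,None,fx=s,fy=s,interpolation=cv2.INTER_CUBIC),alpha=1.6)
a=optics.read_camera("side")["frame"][210:290,290:370]; b=optics.read_camera("top")["frame"][190:270,320:400]
cv2.imwrite("pics/mid.png",np.hstack([k(a,5),k(b,5)]))
E
```

```text
t: 5.35
tool_pos: [0.5427, -0.126, 0.099]
orientation: [-0.152, 1.555, 0.148]
force: [-1.0, 0.6, 3.7]
opening: 0.0002
t 5.35 pos [ 0.5427 -0.126   0.099 ] F [-1.0217  0.5724  3.7129] open 0.00024110067254965085 q [-0.3217  0.1128  1.7639  0.0025  1.254  -0.5137]
shift [ 0.0015  0.0005 -0.003 ] turn [0.0012 0.0107 0.0033]
```

View pics/mid.png

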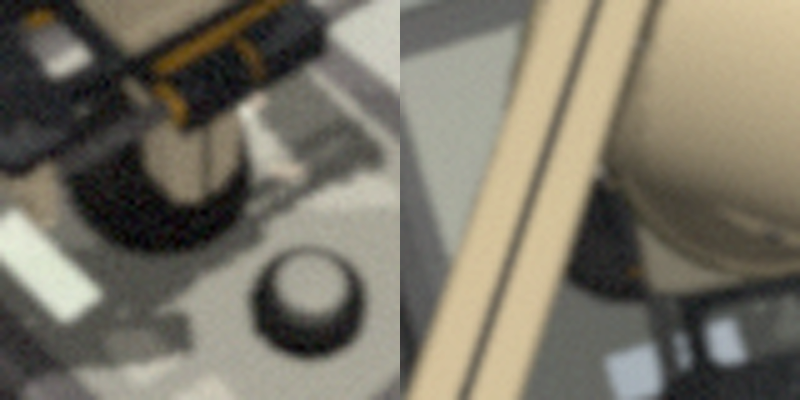

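The left half shows the fingertip pressing on the knob, with its tip near (195,195). The pointer is hidden. I've covered about 0.35 rad of arc at a rather light force, so I'll press about 1 mm more and continue.

```bash
python3 -m inch '[[[0.0022,0.0003,-0.0005,0,0.008,0.003,0],[0.0006,0.0002,-0.0025,0.08,0,0,0],[0.0006,0.0002,-0.0025,0.06,0,0,0],[0,0,0,0,0,0,0]]]'
python3 go.py 0.5358 -0.1265 0.0975 0.0
```

```text
t: 5.85
tool_pos: [0.5397, -0.1266, 0.0974]
orientation: [-0.046, 1.564, 0.045]
force: [-2.2, 1.0, 6.3]
opening: 0.0007
t 5.85 pos [ 0.5397 -0.1266  0.0974] F [-2.189   1.0314  6.2713] open 0.0006795181834357403 q [-0.3237  0.1118  1.7681  0.0014  1.2553 -0.3819]
shift [-0.0001  0.0003 -0.0039] turn [0.0578 0.0064 0.001 ]
```

At 6 N the lateral reaction now points along the motion, so the detent is probably already pulling forward. I'll lift straight up, shift toward the button, and check the pointer.

```bash
python3 -m inch '[[[-0.02,0,0,0,0,0,0],[-0.03,0,0,0,0,0,0],[-0.01,-0.03,0.01,0,0,0,0],[0,-0.02,0.01,0,0,0,0],[0,0,0,0,0,0,0],[0,0,0,0,0,0,0]]]'
python3 go.py 0.560 -0.183 0.10 0.057
python3 - <<'E'
from plant import optics
import cv2,numpy as np
k=lambda f,s:cv2.convertScaleAbs(cv2.resize(f,None,fx=s,fy=s,interpolation=cv2.INTER_CUBIC),alpha=1.5)
a=optics.read_camera("side")["frame"][200:280,280:360]; b=optics.read_camera("wrist")["frame"]
cv2.imwrite("pics/chk.png",np.hstack([k(a,4),k(cv2.resize(b,(480,320)),1)[:320]]))
E
```

```text
t: 6.45
tool_pos: [0.5589, -0.1751, 0.1535]
orientation: [-0.053, 1.577, 0.057]
force: [-0.3, 0.3, -0.3]
opening: 0.0004
t 6.45 pos [ 0.5589 -0.1751  0.1535] F [-0.2938  0.3123 -0.2674] open 0.00037838555041618926 q [-0.3909  0.1509  1.6176 -0.0005  1.3802 -0.461 ]
shift [ 0.0535 -0.0081  0.0009] turn [ 0.0131 -0.0066 -0.0027]
```

View pics/chk.png

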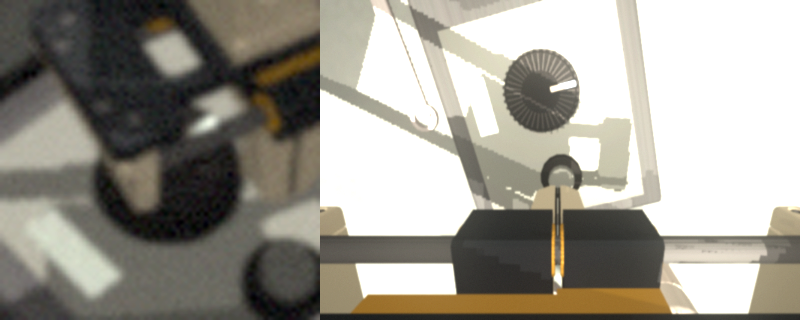

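In the wrist view the knob is at (541,91), and the pointer runs toward about (577,84), roughly charger +x. That's the middle position. I'll check the angle numerically.

```bash
cat > ang.py <<'E'
import numpy as np,cv2
from plant import optics
from h import *
c=optics.read_camera("wrist");k=np.array([.5358,-.1065,.083]);f=c["frame"]
ctr=proj(c,k)[0];g=f.min(2).astype(float);ys,xs=np.mgrid[:400,:640]
P=np.array([at(c,x,y,.083) for x,y in zip(xs.ravel(),ys.ravel())])
d=np.linalg.norm((P-k)[:,:2],axis=1);m=(g.ravel()>150)&(d<.027)
q=P[m][:,:2];print("centre px",ctr,"n",m.sum())
mu=q.mean(0);v=np.linalg.svd(q-mu,full_matrices=False)[2][0];v=v*np.sign(v@(mu-k[:2]))
print("line yaw",np.arctan2(v[1],v[0]),"from centre",np.arctan2(*(mu-k[:2])[::-1]))
E
python3 ang.py
```

```text
centre px [288.86483683 113.69109678] n 170
line yaw 0.3190609962954319 from centre 0.21849043715239636
```

The pointer's line yaw is 0.32 against a charger yaw of 0.29, so the knob is in the middle detent. Now the button.

```bash
python3 - <<'E'
from plant import optics
from h import *
c=optics.read_camera("wrist")
print(at(c,321.5,221,.08),at(c,295,114,.083))
E
python3 -m inch '[[[0.015,-0.0085,0.001,0,0,0,0],[0.02,0,0,0,0,0,0],[0,0,0,0,0,0,0],[0,0,0,0,0,0,0]]]'
python3 go.py 0.5605 -0.183 0.09 0.057
```

```text
[ 0.56256754 -0.17940677  0.08      ] [ 0.53986859 -0.10625547  0.083     ]
t: 7.05
tool_pos: [0.5594, -0.1823, 0.1154]
orientation: [-0.055, 1.577, 0.06]
force: [0.5, -0.9, 1.0]
opening: 0.0003
t 7.05 pos [ 0.5594 -0.1823  0.1154] F [ 0.5019 -0.8745  0.9825] open 0.0002739379215823379 q [-0.4017  0.1937  1.6423 -0.0008  1.3134 -0.4747]
shift [ 0.0253 -0.0008  0.0012] turn [ 0.0161 -0.0073 -0.0028]
```

```bash
python3 -m inch '[[[0.015,0,0.001,0,0,0,0],[0,0,0,0,0,0,0],[0,0,0,0,0,0,0]]]'
python3 -m inch '[[[0.004,0,0,0,0,0,0],[0,0,0,0,0,0,0]]]'
python3 -m inch '[[[0.003,0,0,0,0,0,0],[0,0,0,0,0,0,0]]]'
```

```text
t: 7.35
tool_pos: [0.5608, -0.1824, 0.0999]
orientation: [-0.056, 1.576, 0.059]
force: [0.5, 0.5, 0.8]
opening: 0.0006
t: 7.55
tool_pos: [0.5612, -0.1825, 0.0965]
orientation: [-0.056, 1.576, 0.059]
force: [-1.5, 0.6, 3.2]
opening: 0.0003
t: 7.75
tool_pos: [0.5616, -0.1827, 0.0944]
orientation: [-0.057, 1.574, 0.059]
force: [-2.8, 0.8, 2.7]
opening: 0.0003
```

```bash
python3 -m inch '[[[0.003,0,0,0,0,0,0],[0,0,0,0,0,0,0]]]'
python3 -m inch '[[[0.003,0,0,0,0,0,0],[0,0,0,0,0,0,0]]]'
python3 -m inch '[[[0.002,0,0,0,0,0,0],[0,0,0,0,0,0,0]]]'
```

```text
t: 7.95
tool_pos: [0.5623, -0.183, 0.0937]
orientation: [-0.058, 1.573, 0.058]
force: [-3.1, 0.6, 3.7]
opening: 0.0008
t: 8.15
tool_pos: [0.563, -0.1833, 0.0939]
orientation: [-0.058, 1.571, 0.058]
force: [-1.7, 0.5, 4.0]
opening: 0.0002
t: 8.35
tool_pos: [0.5636, -0.1834, 0.0936]
orientation: [-0.059, 1.57, 0.057]
force: [-2.6, -0.3, 3.4]
opening: 0.0004
```

Progress stalls because each row restarts from the measured pose, so I'll use larger steps.

```bash
python3 -m inch '[[[0.007,0,-0.002,0,0,0,0],[0.005,0,0,0,0,0,0]]]'
python3 -m inch '[[[0.008,0,0,0,0,0,0],[0.008,0,0,0,0,0,0]]]'
```

```text
t: 8.55
tool_pos: [0.5648, -0.1839, 0.0924]
orientation: [-0.061, 1.563, 0.056]
force: [-28.6, 8.9, 46.5]
opening: 0.0005
t: 8.75
tool_pos: [0.565, -0.184, 0.0919]
orientation: [-0.062, 1.564, 0.056]
force: [-39.9, 14.6, 72.1]
opening: 0.0004
```

Hard stop reached at about 6 mm below first contact, with the force climbing to 72 N. Retracting straight up now.

```bash
python3 -m inch '[[[-0.01,0,0,0,0,0,0],[-0.03,0,0,0,0,0,0],[-0.03,0,0,0,0,0,0],[0,0,0,0,0,0,0],[0,0,0,0,0,0,0]]]'
python3 ang.py
python3 - <<'E'
from plant import optics
import cv2,numpy as np
k=lambda f,s,a:cv2.convertScaleAbs(cv2.resize(f,None,fx=s,fy=s,interpolation=cv2.INTER_CUBIC),alpha=a)
a=optics.read_camera("side")["frame"][200:300,290:390]; b=optics.read_camera("wrist")["frame"][60:260,180:380]
cv2.imwrite("pics/chk2.png",np.hstack([k(a,4,1.6),k(b,2,.8)]))
E
```

```text
t: 9.25
tool_pos: [0.5653, -0.1839, 0.1678]
orientation: [-0.064, 1.56, 0.055]
force: [-0.3, 0.1, 0.1]
opening: 0.0001
centre px [279.94233592  97.20756754] n 182
line yaw 0.2733443572117714 from centre 0.20983472770743894
```

View pics/chk2.png

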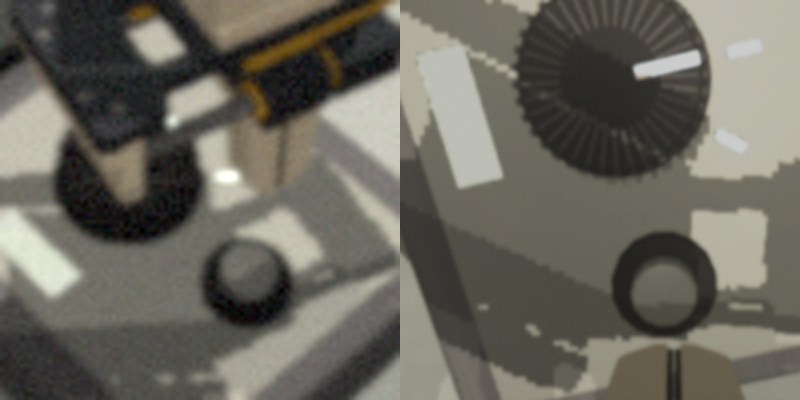

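The pointer (ending at (700,60)) lines up with the middle mark (745,48), and the button cap is back out at (663,290). The arm is clear, so I'm handing in.

```bash
python3 -c "
from plant import workorder; print(workorder.close_job())"
```

```text
the job is handed in; nothing more can be done
None
```

I turned the selector knob to its middle position, then pressed the start button and let it come back. The job was handed in at about 9.4 s on the robot's clock.

- **Knob:** I turned it by friction with closed fingertips, about 18–20 mm from the axis. The readings between moves showed 3.7 to 6.3 N of pressure, so it dipped briefly just under the 4 N guideline. Afterwards the pointer lined up with the middle mark. Its measured yaw was 0.32 rad, then 0.27 rad after the button press, against about 0.29 rad for the charger.
- **Button:** I pressed it to a hard stop, about 6 mm below first contact. The cap was out again in the last picture. I could not see its travel directly; "fully in" comes from the tool height and the sharp rise in force.
- **Force:** The last push was harder than intended. The tool read 72 N vertical and 40 N sideways (about 84 N in all), under the 120 N wrist limit. This was the fingertip pressing on the button.
- **Surroundings:** No reading suggested contact with the battery, can, jar or wrench. I did not measure their positions again at the end. The fingertips were about 75 mm above the button and touching nothing at hand-in.

I viewed 8 of the 10 pictures allowed.

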